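# Discharge the test cage and hold its gate open

## Robot

A 6-joint arm with a two-finger parallel gripper is mounted at the origin on the work surface. World frame = base frame: x ahead of the robot, y to its left, z up, the work surface at z = 0. Lengths are in mm, angles in rad, forces in N, time in s.
With the tool pointing down it reaches from about 350 to 875 mm from the base axis. Payload 4.2 kg.
Tool frame: the origin (TCP) lies between the finger pads, 19 mm behind the fingertips; this is the grasp point; z points along the fingers, y is the line along which they close (so a half turn about z gives the same grasp; the last joint's range is limited). The gripper opens to 85 mm and grips with 20 to 120 N. Pads are 22 mm wide; open, the fingers measure 114 mm over their backs; the gripper's body (76 mm by 85 mm) begins 54 mm behind the grasp point. The pads swing forward as they close: fully open they stand 13 mm farther back than shut.
Start: joints at [1.431, 0.385, 0.008, 0, -1.194, -0.259], TCP at [242.662, 575.946, 250.012] pointing down, gripper open.
Joint ranges: [-3.14, 3.14], [-1.21, 2.06], [-1.07, 1.41], [-3.16, 2.05], [-2.99, -0.16], [-3.1, 3.1]. Speed limits (rad/s): [2.79, 2.79, 3.14, 3.14, 3.14, 3.14].

## Interface

Orientations are given as a unit quaternion [x, y, z, w].
In Python, from bench import arm gives the robot as it stands. The module is installed in compiled form; this text tells all that it offers.
- The arm moves only by the tool servo_tool, never from a script. Its argument "increments" is a list of rows, each a list of 7 numbers: the opening, from 0 (shut) to 1 (fully open), then the shift along the tool's x, y, z in m, then the turn, a rotation vector about the tool's x, y, z in degrees. In form: [[grip, x, y, z, ax, ay, az], ...]. A call has 1 to 12 rows; each row is the pose to reach, as a shift and turn from the pose commanded when the call began, along the tool's axes at that moment; what a row does not reach only later rows make up. A row lasts 1/8 s, in which the tool goes at most 62.5 mm and 10.7 degrees, less where a joint would pass 70% of its speed; a pose out of reach is approached as far as the arm can. A call with a gripper value outside its range is refused whole. The fingers move at their own pace and stop on an object; the grip force is fixed at half the most. Time passes only in rows, so rows that repeat a pose let the fingers close. It gives the time, the measured TCP pose, the force, the opening and the grip force at its end, in the units of the state.
- arm.read_state(): the state, without advancing time (a new reading comes with each control period).
- arm.get_image(name): name is "scene" or "top" or "wrist"; returns a dict with "color" (400x640x3 uint8, red, green, blue), "fx", "fy", "cx", "cy" (pixels), "rvec" (rotation vector, rad) and "tvec" (3), from world to camera coordinates, as OpenCV has them; the wrist camera has in their place "hand_eye" (4x4, takes a point from camera to tool coordinates, whose origin is the TCP and whose axes are the flange's). Camera axes: x right, y down, z forward; pixel columns grow to the right and rows downward; lengths in mm; the calibration is good to about 2 mm. A picture is of the moment at which its call begins: read the wrist's pose just before it. There is no depth.
- arm.job_done(): hands the job in; it is judged then, once.
Trained networks look in the newest picture that a camera, given by its name, has taken for a name from the list of things; names that differ only in an ending like _2 or _b are one class to them, and where a whole thing is asked for, a point or a joint stands for the part that bears it (a point fixed in the world has none). Each returns a list of dicts, best first, with "p" (0 to 1); they miss things now and then, are a little off and sometimes report something else, mostly with a low value. They report only what shows in the picture. A call takes as long as a camera call. They do not tell look-alikes from the thing itself.
- arm.look_for(camera, thing): "box" ([centre column, centre row, width, height] in pixels, round what is visible of it).
- arm.spot_point(camera, thing): "centre" ([column, row] in pixels: a listed point, or the origin of a listed thing).
The state is a dict: "clock": time; "joints": joint angles; "joint_vel": joint speeds; "joint_efforts": joint torques, N m; "position": TCP position; "ee_rot": TCP orientation; "contact_force": force on the tool from outside, world axes, zero at the start; "wrist_torque": the same for the moment, N m; "gripper_width": finger opening in mm; "grasp_force": force on a finger pad.
Only numpy, scipy, OpenCV 4.12 (cv2) and the standard library are available. Lean on these libraries where they do the work, as an engineer would, in place of code of your own. Each camera call takes 0.05 s, during which the arm holds its last target. There are 200 camera calls.

## Task

The circuit board in the bench test cage is to be looked at. First press the discharge button on the small control box fully down and let it come up again; then squeeze the catch with the broad bar fully home, and after it the catch with the ball knob. Then swing the cage's gate by its upright post past the detent and wide open, about square to where it was, and finish with the gripper still holding the post there (it swings back if let go), leaving the loose things on the bench where they are.

Things in the scene. Friction and masses are not known exactly. Their poses are not given: they have to be found in the camera images.
- cage: test cage fixed to the bench: grey base 290 x 165 mm, clear walls, aluminium beam 75 mm high, open top, circuit board inside below the beam's height. Origin on the bench under its middle. The gate runs along its x on its +y side at y = 78 mm: hinge at x = 90, post at x = -85 mm. The two catches stand on the beam at x = 40 and x = -20, y = 60 mm.
- button (a joint): travel of the discharge button: 0 up, 0.006 m fully down; spring, about 5 N to press fully down, comes up by itself
- button_top (a point): centre of the top face of the round grey discharge button, 28 mm across, axis upright, 63 mm above the bench when up; it stands in a black collar on the control box
- console: grey control box fixed to the bench, 110 x 85 x 45 mm, with the button and a small display on its top; origin under its middle
- bar_catch (a joint): angle of the catch whose thumb piece is a broad black bar (34 mm long, 14 mm thick) with a tab 34 mm wide: 0 closed, 0.28 squeezed fully home (stop). It rocks to the cage's inside (its -y), lifting the steel lip at its foot over the gate's top edge (clear from 0.18; lip then up to 105 mm above the bench). Friction, no spring: about 4 N (more if fast) moves it; it stays where left.
- bar_grip (a point): squeeze point of the catch with the broad bar. TCP belongs here, 134 mm above the bench, tool down, fingers fully open, closing along this point's y (= cage y). Fixed tab (8 mm thick): outer face 13 mm to -y, top 11 mm above. Thumb piece: outer face 27 mm to +y when closed, 13 when squeezed, top 7 to 8 mm above. The catches take either of two places 60 mm apart.
- ball_catch (a joint): angle of the catch whose thumb piece is a black ball knob (16 mm across) with a narrow tab 12 mm wide: 0 closed, 0.28 squeezed fully home (stop). It rocks to the cage's inside (its -y), lifting the steel lip at its foot over the gate's top edge (clear from 0.18; lip then up to 105 mm above the bench). Friction, no spring: about 4 N (more if fast) moves it; it stays where left.
- ball_grip (a point): squeeze point of the catch with the ball knob. TCP belongs here, 134 mm above the bench, tool down, fingers fully open, closing along this point's y (= cage y). Fixed tab (8 mm thick): outer face 13 mm to -y, top 11 mm above. Thumb piece: outer face 27 mm to +y when closed, 13 when squeezed, top 7 to 8 mm above. The catches take either of two places 60 mm apart.
- gate (a joint): angle of the gate (8 mm thick, 91 mm high): 0 closed, 1.65 its stop. Opens outwards, clockwise seen from above. A closing spring pulls with about 1 N at the post, 2 N when wide; the detent, a spring ball, is felt from about 0.38 to 0.82 rad and takes about 4 N at the post. Let go when wide, the gate swings back, even right shut. Closed catches block the gate.
- post: the gate's upright round aluminium post, 14 mm thick, from the gate's top edge (91 mm above the bench) to 135 mm. Origin on its axis 115 mm above the bench, the point to grip; moves with the gate, 175 mm from the hinge. Pinch it from above, fingers closing across the closed gate (cage y); it turns freely on the gate like a roller, so the tool need not turn with the gate.
- gate_hinge (a point): on the upright hinge axis of the gate, 115 mm above the bench; fixed to the cage
- multimeter: yellow hand-held multimeter, loose, 170 x 85 x 36 mm; not to be disturbed; origin under its middle
- driver: screwdriver lying on the bench, loose, about 200 mm long; not to be disturbed; origin under its middle (lying along its x)
- tray: grey divided parts tray, loose, 120 x 160 x 30 mm; not to be disturbed; origin under its middle
- bottle: clear bottle with a cap, loose, 56 mm across and 130 mm high; not to be disturbed; origin under its middle
- spool: bare metal spool standing upright, loose, 52 mm across and 42 mm high; not to be disturbed; origin under its middle
- spare: spare green circuit board, loose, 100 x 70 mm, 16 mm high; not to be disturbed; origin under its middle
There are look-alikes about, which are no part of the job. Of the things that look like the console, take the one that is farthest to the robot's left at the start.

How it is judged:
By the outcome, as a careful person would: the job done as asked, in the order asked, and still so for the second after the job is handed in, while the arm keeps its last pose, push and grip.
It also fails if it takes over 72 s, if anything falls off the work surface, if the arm or the gripper's body presses on something with over 40 N, if the wrist force passes 120 N, or if a joint passes its speed limit or range.

## Working session

There is one attempt and no reset: what is moved stays moved. The work goes in short steps, Python scripts to look and compute and a tool call to move; the robot and the scene stay as the last step left them, time stands still between calls to the robot, and variables do not carry over. Pictures are saved under pics/ and viewed, at most 10 in all, crops included, and the job is handed in when it is done.

Besides the shell and the picture viewer there is one more tool, called after "Request:" by a JSON object that holds its "method" and its "body", one argument or row to a line. servo_tool: Moves the arm, as the interface text tells. Its arguments: {"type":"object","properties":{"increments":{"type":"array","items":{"type":"array","items":{"type":"number"}}}},"required":["increments"]}

```bash
mkdir -p pics; cat > h.py <<'E'
import numpy as np, cv2
from scipy.spatial.transform import Rotation as R
from bench import arm
def cam(name):
    s=arm.read_state(); im=arm.get_image(name)
    K=np.array([[im["fx"],0,im["cx"]],[0,im["fy"],im["cy"]],[0,0,1.]])
    if "hand_eye" in im:
        T=np.eye(4);T[:3,:3]=R.from_quat(s["ee_rot"]).as_matrix();T[:3,3]=s["position"]
        W=T@np.array(im["hand_eye"]); Rc=W[:3,:3].T; t=-Rc@W[:3,3]
    else:
        Rc=cv2.Rodrigues(np.array(im["rvec"],float))[0]; t=np.array(im["tvec"],float).ravel()
    return im["color"],K,Rc,t
def ray(c,px):
    _,K,Rc,t=c; d=Rc.T@np.linalg.inv(K)@[px[0],px[1],1]; return -Rc.T@t, d/np.linalg.norm(d)
def atz(c,px,z):
    o,d=ray(c,px); return o+d*(z-o[2])/d[2]
def tri(rs):
    A=0;b=0
    for o,d in rs:
        P=np.eye(3)-np.outer(d,d);A=A+P;b=b+P@o
    x=np.linalg.solve(A,b); return x,[np.linalg.norm((np.eye(3)-np.outer(d,d))@(x-o)) for o,d in rs]
def proj(c,X):
    _,K,Rc,t=c; p=K@(Rc@np.array(X,float)+t); return p[:2]/p[2]
def save(c,n): cv2.imwrite("pics/"+n,c[0][:,:,::-1])
E
python3 - <<'E'
from h import *
np.set_printoptions(precision=1,suppress=True)
print(arm.read_state())
C={}
for n in("scene","top","wrist"):
    C[n]=cam(n);c=C[n]
    print(n,"cam at",-c[2].T@c[3])
    for th,z in(("button_top",63),("bar_grip",134),("ball_grip",134),("post",115),("gate_hinge",115),("cage",0),("console",0)):
        for r in arm.spot_point(n,th)[:4]: print(n,th,round(r["p"],2),np.array(r["centre"]),atz(c,r["centre"],z))
out=np.vstack([C["scene"][0],C["top"][0]])
cv2.imwrite("pics/a.png",cv2.resize(out,(480,600),interpolation=cv2.INTER_AREA)[:,:,::-1])
save(C["top"],"top.png");save(C["scene"],"scene.png");save(C["wrist"],"wrist.png")
E
```

```text
{'clock': 0.0, 'joints': array([ 1.4,  0.4,  0. , -0. , -1.2, -0.3]), 'joint_vel': array([ 0.,  0., -0., -0.,  0.,  0.]), 'joint_efforts': array([ -0. , -39.2,  18.8,   4.2,  -0. ,   0. ]), 'position': array([242.5, 575.5, 248.9]), 'ee_rot': array([ 1. , -0.2, -0. ,  0. ]), 'contact_force': array([-0.4,  0.1, -0.6]), 'wrist_torque': array([-0.1, -0. , -0. ]), 'grasp_force': 0.0, 'gripper_width': 85.34343650588801}
scene cam at [1072.9  566.1 1195.3]
scene button_top 0.57 [245.6 241. ] [819.6 -18.3  63. ]
scene button_top 0.37 [340.7 129.8] [ 289.6 -152.5   63. ]
scene bar_grip 0.49 [284.2 163.5] [ 575.  -123.4  134. ]
scene ball_grip 0.61 [272.5 174.3] [ 630.  -114.7  134. ]
scene post 0.42 [306.2 163.5] [512.7 -88.  115. ]
scene gate_hinge 0.82 [268.9 194.9] [680.6 -72.3 115. ]
scene cage 0.91 [270.5 181.1] [ 598.1 -182.2    0. ]
scene console 0.98 [392.3 261.4] [510.8 311.8   0. ]
scene console 0.76 [337.9 145.7] [ 309.4 -142.     0. ]
scene console 0.72 [241.1 251.6] [838.6 -30.1   0. ]
top cam at [ 430.5   55.5 1687.1]
top button_top 0.61 [367.  277.3] [ 294.2 -144.1   63. ]
top button_top 0.53 [337.7 130.7] [830.2 -28.   63. ]
top button_top 0.38 [241.1 215.7] [505.8 318.5  63. ]
top bar_grip 0.67 [364.7 180.7] [ 636.  -122.8  134. ]
top bar_grip 0.44 [366.5 201. ] [ 564.4 -130.1  134. ]
top bar_grip 0.31 [447.8 231.1] [ 465.9 -415.2  134. ]
top bar_grip 0.19 [242.4 219.2] [490.4 302.  134. ]
top ball_grip 0.44 [364.3 182.3] [ 630.3 -121.5  134. ]
top gate_hinge 0.9 [351.7 168.4] [681.6 -78.  115. ]
top cage 0.85 [372.3 196.9] [ 592.2 -168.     0. ]
top console 0.95 [366.6 273.6] [ 302.6 -150.1    0. ]
top console 0.91 [247.4 212.7] [520.6 305.3   0. ]
top console 0.82 [339.4 131.1] [844.3 -37.9   0. ]
top console 0.64 [448. 229.] [ 476.9 -456.6    0. ]
wrist cam at [314.  545.7 373.5]
```

View pics/scene.png

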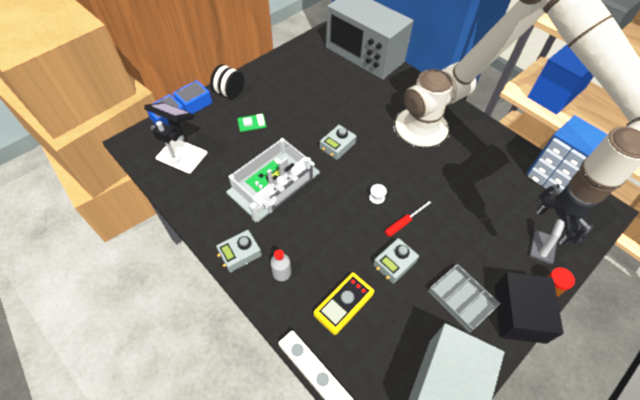

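View pics/top.png

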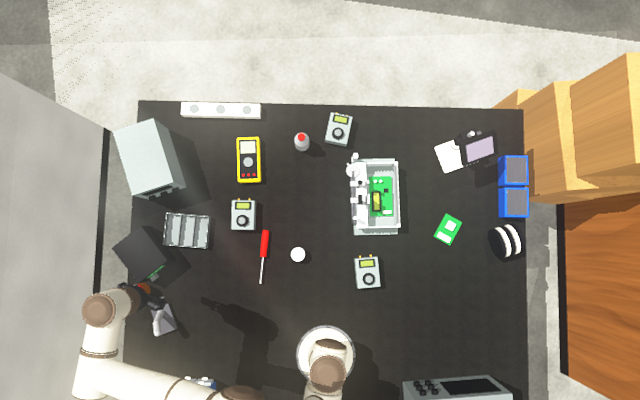

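Scene and top views show three control boxes:

| Scene pixel | Top pixel | World y (mm) |
|---|---|---|
| (392,261) | (243,213) | about 310 |
| (338,146) | (367,273) | about -145 |
| (241,252) | (339,131) | about -34 |

Farthest left is the first one. The cage is at scene (271,181) / top (375,197), with its gate on the +y side.

```bash
cat >> h.py <<'E'
def plan(target,yaw_y=None,s=None):
    "shift in tool axes (m) and turn about tool z (deg) so tool y is along world angle yaw_y (deg, mod 180)"
    s=s or arm.read_state(); M=R.from_quat(s["ee_rot"]).as_matrix()
    d=M.T@(np.array(target,float)-s["position"])/1000
    a=0
    if yaw_y is not None:
        cur=np.degrees(np.arctan2(M[1,1],M[0,1])); a=-((yaw_y-cur+90)%180-90)
    return np.round(d,4),round(a,2)
E
python3 - <<'E'
from h import *
np.set_printoptions(precision=3,suppress=True)
s=arm.read_state();print(R.from_quat(s["ee_rot"]).as_matrix())
a=cam("scene");b=cam("top")
for th in("console","multimeter","driver","tray","bottle","spool","spare"):
    print(th,[np.round(atz(b,r["centre"],0)) for r in arm.spot_point("top",th) if r["p"]>.4],[np.round(atz(a,r["centre"],0)) for r in arm.spot_point("scene",th) if r["p"]>.4])
print(plan([440,318,249],90+5))
k=lambda c,x,y:cv2.resize(c[0][y-50:y+50,x-65:x+65],(390,300),interpolation=cv2.INTER_CUBIC)
o=np.vstack([np.hstack([k(a,392,258),k(a,275,180)]),np.hstack([k(b,243,213),k(b,370,197)])])
cv2.imwrite("pics/crop.png",o[:,:,::-1])
E
```

```text
[[ 0.922 -0.388 -0.   ]
 [-0.388 -0.922 -0.   ]
 [ 0.     0.    -1.   ]]
console [array([512., 309.,   0.]), array([851., -43.,   0.]), array([ 301., -146.,    0.]), array([719., 321.,   0.])] [array([842., -31.,   0.]), array([ 299., -150.,    0.]), array([504., 325.,   0.])]
multimeter [array([716., 318.,   0.])] [array([721., 312.,   0.])]
driver [array([357., 243.,   0.])] [array([360., 242.,   0.])]
tray [array([445., 524.,   0.])] [array([440., 526.,   0.])]
bottle [array([802., 115.,   0.])] [array([791.,  95.,   0.])]
spool [] [array([363., 118.,   0.])]
spare [array([ 473., -450.,    0.])] [array([ 477., -440.,    0.])]
(array([0.282, 0.161, 0.001]), np.float64(-27.85))
```

View pics/crop.png

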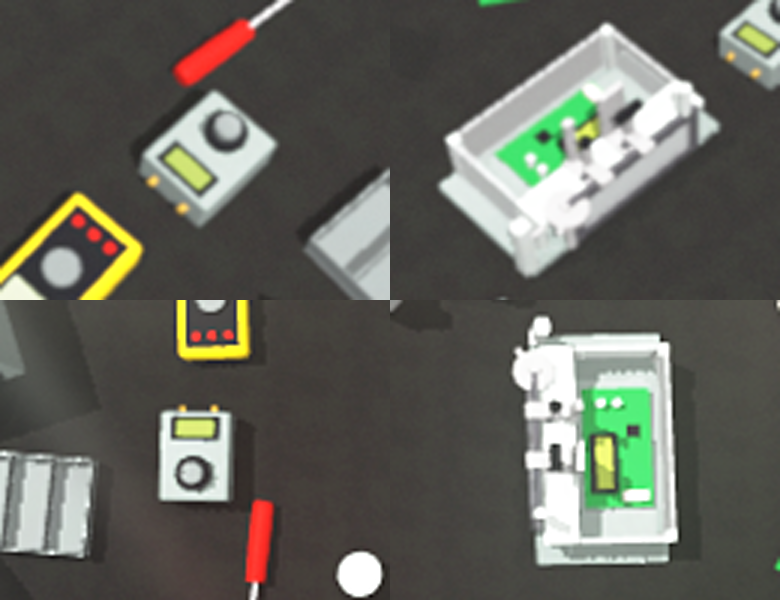

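The crop confirms the chosen console. Its button is at scene (403,251) / top (242,221). The ball catch is the far one (top ≈ (369,199)) and the bar catch is nearer the robot (≈(369,215)).

Request:
{"method": "servo_tool", "body": {
  "increments": [
    [0,0.045,0.026,0,0,0,-5],
    [0,0.09,0.052,0,0,0,-10],
    [0,0.135,0.078,0,0,0,-15],
    [0,0.18,0.104,0,0,0,-20],
    [0,0.225,0.13,0,0,0,-24],
    [0,0.26,0.15,0,0,0,-28],
    [0,0.26,0.15,0,0,0,-28],
    [0,0.26,0.15,0,0,0,-28]
  ]
}}

```text
clock: 3.0
position: [424.0, 336.8, 250.1]
ee_rot: [0.999, 0.045, 0.0, -0.0]
contact_force: [0.6, -0.0, -1.0]
gripper_width: 0.4
grasp_force: 0.0
```

```bash
python3 - <<'E'
from h import *
np.set_printoptions(precision=1,suppress=True)
s=arm.read_state();print(s["position"],s["clock"],s["joints"])
w=cam("wrist");print("cam",-w[2].T@w[3]);
W=[(w,np.array(r["centre"]),r["p"]) for r in arm.spot_point("wrist","button_top")]
for _,p,q in W: print(q,p,atz(w,p,63))
a=cam("scene");b=cam("top")
for c,n in((a,"scene"),(b,"top")): print([(r["p"],np.array(r["centre"]),atz(c,r["centre"],63)) for r in arm.spot_point(n,"button_top")])
print(tri([ray(a,(402.7,250.7)),ray(b,(242.3,220.7))]))
save(w,"w1.png")
E
```

```text
[424.  336.8 250.1] 3.0 [ 1.   0.2 -0.2 -0.  -1.1  0.7]
cam [501.1 343.  373.6]
0.6 [344.5 124.9] [488.9 315.8  63. ]
[(0.64, array([402.6, 251.4]), array([493.1, 323.9,  63. ])), (0.64, array([242.5, 242.2]), array([829. , -21.3,  63. ])), (0.54, array([342. , 132.9]), array([ 296.6, -138.5,   63. ]))]
[(0.43, array([335.2, 132.9]), array([821.7, -18.9,  63. ])), (0.4, array([240.2, 214.9]), array([508.6, 321.9,  63. ]))]
(array([486.5, 317.7,  50.8]), [np.float64(2.773339985718272), np.float64(2.77333998571833)])
```

View pics/w1.png

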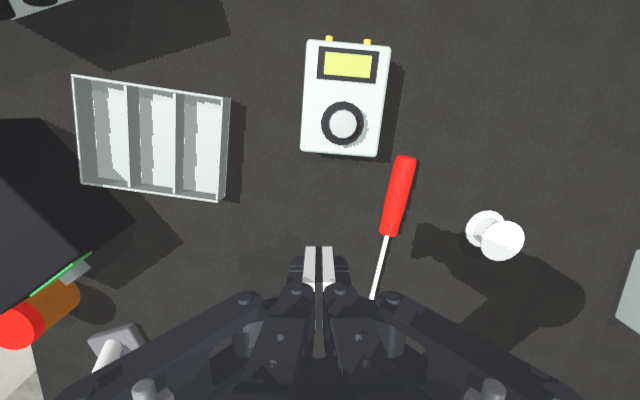

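The wrist view shows the button cap at (343,123) on the left console. The driver handle is at (397,195) and clear of it. I'll descend partway and take a second view for the height.

Request:
{"method": "servo_tool", "body": {
  "increments": [
    [0,0.01,0.014,0.04,0,0,0],
    [0,0.02,0.027,0.09,0,0,0],
    [0,0.02,0.027,0.09,0,0,0]
  ]
}}

```text
clock: 3.68
position: [444.7, 309.5, 156.5]
ee_rot: [0.999, 0.044, -0.003, 0.003]
contact_force: [0.2, -0.4, 1.0]
gripper_width: 0.1
grasp_force: 0.0
```

```bash
python3 - <<'E'
from h import *
np.set_printoptions(precision=1,suppress=True)
w=cam("wrist");print("cam",-w[2].T@w[3],w[1][0,0])
for r in arm.spot_point("wrist","button_top"): print(r["p"],r["centre"],atz(w,r["centre"],63))
g=cv2.cvtColor(w[0],cv2.COLOR_RGB2GRAY)
c=np.array(proj(w,[489,316,63])).astype(int);print(c)
x0,y0=c-70;roi=g[max(y0,0):c[1]+70,x0:c[0]+70]
cs=cv2.HoughCircles(cv2.medianBlur(roi,5),cv2.HOUGH_GRADIENT,1,10,param1=80,param2=20,minRadius=10,maxRadius=40)
if cs is not None:
    for x,y,r in cs[0][:4]: print("circ",x+x0,y+max(y0,0),r, "z from 28mm dia:", 250.1*0+(-w[2].T@w[3])[2]-w[1][0,0]*14/r)
s=arm.read_state();print(s["position"],s["contact_force"])
save(w,"w2.png")
E
```

```text
cam [522.6 316.5 279.5] 303.0404888124207
0.81 [311.9, 154.1] [490.6 316.8  63. ]
[312 156]
circ 309.5 154.5 18.8 z from 28mm dia: 53.81617054522616
circ 319.5 154.5 27.1 z from 28mm dia: 122.93234897928158
[446.9 312.6 161.1] [-0.1  0.8  0.3]
```

Request:
{"method": "servo_tool", "body": {
  "increments": [
    [0,0.022,0,0.02,0,0,0],
    [0,0.0435,0,0.045,0,0,0],
    [0,0.0435,0,0.065,0,0,0],
    [0,0.0435,0,0.07,0,0,0],
    [0,0.0435,0,0.07,0,0,0]
  ]
}}

```text
clock: 4.4
position: [490.1, 316.7, 91.7]
ee_rot: [0.999, 0.046, 0.001, -0.001]
contact_force: [-0.1, 0.0, 1.6]
gripper_width: 0.3
grasp_force: 0.0
```

```bash
python3 - <<'E'
from h import *
np.set_printoptions(precision=1,suppress=True)
s=arm.read_state();print(s["position"],s["contact_force"],s["clock"])
w=cam("wrist");k=w[0][180:400,180:460];cv2.imwrite("pics/w3.png",cv2.resize(k,(700,550))[:,:,::-1])
E
```

```text
[490.1 316.7  91.7] [-0.1  0.   1.6] 4.4
```

View pics/w3.png

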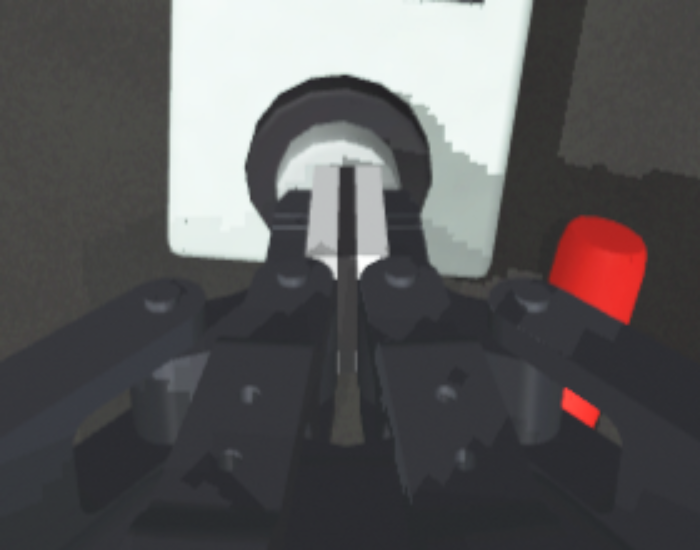

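The shut fingertips are over the button cap at crop (345,170), and they're well inside its collar. Pressing.

Request:
{"method": "servo_tool", "body": {
  "increments": [
    [0,0,0,0.006,0,0,0],
    [0,0,0,0.01,0,0,0],
    [0,0,0,0.013,0,0,0],
    [0,0,0,0.016,0,0,0],
    [0,0,0,0.0175,0,0,0],
    [0,0,0,0.0175,0,0,0]
  ]
}}

```text
clock: 5.2
position: [490.5, 316.6, 79.2]
ee_rot: [0.999, 0.046, 0.002, -0.001]
contact_force: [-11.0, -3.6, 34.9]
gripper_width: -0.2
grasp_force: 17.1
```

```bash
python3 - <<'E'
from h import *
s=arm.read_state();print(s["position"],s["contact_force"],s["wrist_torque"],R.from_quat(s["ee_rot"]).as_matrix()[:,2])
w=cam("wrist");k=w[0][180:400,180:460];cv2.imwrite("pics/w4.png",cv2.resize(k,(700,550))[:,:,::-1])
E
```

```text
[490.46040084 316.62515587  79.23569214] [-11.04002115  -3.59695956  34.86643402] [-0.84378175  3.45678956 -0.02260961] [ 0.00388927  0.00170667 -0.99999098]
```

Request:
{"method": "servo_tool", "body": {
  "increments": [
    [0,0,0,-0.004,0,0,0],
    [0,0,0,-0.004,0,0,0]
  ]
}}

```text
clock: 5.5
position: [490.4, 316.5, 79.6]
ee_rot: [0.999, 0.046, 0.002, -0.001]
contact_force: [-4.5, 0.2, 15.9]
gripper_width: 0.1
grasp_force: 7.5
```

Request:
{"method": "servo_tool", "body": {
  "increments": [
    [0,0,0,-0.002,0,0,0],
    [0,0,0,-0.002,0,0,0]
  ]
}}

```text
clock: 5.75
position: [490.3, 316.5, 79.8]
ee_rot: [0.999, 0.045, 0.001, -0.001]
contact_force: [-0.3, 1.9, 6.9]
gripper_width: -0.3
grasp_force: 3.8
```

Request:
{"method": "servo_tool", "body": {
  "increments": [
    [0,0,0,-0.002,0,0,0],
    [0,0,0,-0.002,0,0,0]
  ]
}}

```text
clock: 6.0
position: [490.3, 316.5, 81.1]
ee_rot: [0.999, 0.045, 0.001, -0.001]
contact_force: [0.3, 3.5, 2.8]
gripper_width: 0.0
grasp_force: 2.0
```

Request:
{"method": "servo_tool", "body": {
  "increments": [
    [0,0,0,-0.002,0,0,0],
    [0,0,0,-0.002,0,0,0]
  ]
}}

```text
clock: 6.25
position: [490.0, 315.7, 82.6]
ee_rot: [0.999, 0.045, 0.0, -0.0]
contact_force: [1.7, 2.2, 3.3]
gripper_width: 0.2
grasp_force: 1.6
```

Request:
{"method": "servo_tool", "body": {
  "increments": [
    [0,0,0,-0.003,0,0,0],
    [0,0,0,-0.003,0,0,0]
  ]
}}

```text
clock: 6.5
position: [489.3, 314.9, 85.2]
ee_rot: [0.999, 0.045, -0.001, 0.001]
contact_force: [1.1, 1.2, 2.1]
gripper_width: -0.4
grasp_force: 0.8
```

View pics/w4.png

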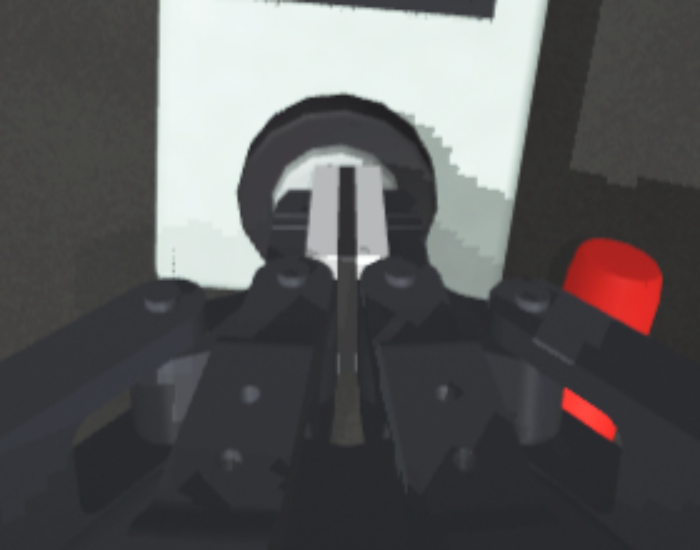

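The release trace has a stiff knee at z≈79.8, then a soft spring to z≈85.5. That's about 6 mm of travel at roughly 5 N, so the button went fully down and came up. Image 4 shows the tip flush with the collar. On to the cage.

Request:
{"method": "servo_tool", "body": {
  "increments": [
    [0,0,0,-0.05,0,0,0],
    [0,0,0.03,-0.1,0,0,0],
    [0.5,0,0.085,-0.13,0,0,0],
    [1,0,0.145,-0.15,0,0,0],
    [1,0,0.205,-0.165,0,0,0],
    [1,0,0.265,-0.175,0,0,0],
    [1,0,0.325,-0.175,0,0,0],
    [1,0,0.385,-0.175,0,0,0],
    [1,0.003,0.425,-0.175,0,0,0],
    [1,0.003,0.425,-0.175,0,0,0],
    [1,0.003,0.425,-0.175,0,0,0]
  ]
}}

```text
clock: 7.88
position: [529.6, -107.5, 259.4]
ee_rot: [0.999, 0.045, -0.002, -0.0]
contact_force: [-0.5, 0.5, -0.7]
gripper_width: 85.1
grasp_force: 0.0
```

```bash
cat > cage.py <<'E'
from h import *
np.set_printoptions(precision=1,suppress=True)
s=arm.read_state();print(s["position"],s["clock"],s["joints"],s["contact_force"])
w=cam("wrist")
for th,z in(("bar_grip",134),("ball_grip",134),("post",115),("gate_hinge",115),("cage",0)):
    for r in arm.spot_point("wrist",th)[:2]: print(th,round(r["p"],2),np.array(r["centre"]),atz(w,r["centre"],z))
E
cat > s1.py <<'E'
from cage import *
save(w,"w5.png")
E
python3 s1.py
```

```text
[ 529.6 -107.5  259.4] 7.875 [ 0.1  0.2 -0.2 -0.  -1.2  1.6] [-0.5  0.5 -0.7]
bar_grip 0.63 [341.8 156.3] [ 571.5 -123.8  134. ]
ball_grip 0.76 [346.7  77.8] [ 631.1 -120.8  134. ]
post 0.72 [295.6 219.7] [505.7 -88.9 115. ]
gate_hinge 0.87 [301.4   4.3] [681.7 -81.6 115. ]
cage 0.62 [367.  124.2] [ 594.  -162.1    0. ]
```

View pics/w5.png

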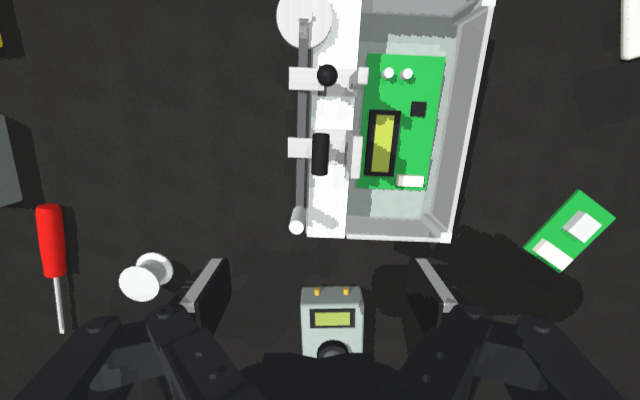

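Wrist view 5 shows:
- bar catch: bar at (320,155), tab at (357,157)
- ball catch: knob at (327,75), tab at (364,75)
- gate post at (297,222) and hinge at about (303,15)

I'll take one closer view to triangulate, with the yaw trimmed.

Request:
{"method": "servo_tool", "body": {
  "increments": [
    [1,0.01,0.01,0.025,0,0,1.5],
    [1,0.015,0.017,0.045,0,0,2.5],
    [1,0.015,0.017,0.045,0,0,2.5],
    [1,0.015,0.017,0.045,0,0,2.5]
  ]
}}

```text
clock: 8.68
position: [547.6, -122.7, 216.4]
ee_rot: [1.0, 0.024, 0.001, 0.0]
contact_force: [-0.3, 0.7, 0.1]
gripper_width: 85.5
grasp_force: 0.0
```

```bash
cat > s2.py <<'E'
from cage import *
save(w,"w6.png")
P5=dict(bar_grip=(341.8,156.3),ball_grip=(346.7,77.8))
a=cam("scene");b=cam("top")
for n,c in(("scene",a),("top",b)):
    for th,z in(("bar_grip",134),("ball_grip",134),("post",115),("gate_hinge",115)):
        for r in arm.spot_point(n,th)[:1]: print(n,th,round(r["p"],2),np.array(r["centre"]),atz(c,r["centre"],z))
M=R.from_quat(s["ee_rot"]).as_matrix();print("tool y angle",np.degrees(np.arctan2(M[1,1],M[0,1])))
E
python3 s2.py
```

```text
[ 547.6 -122.7  216.4] 8.675 [ 0.1  0.3 -0.2  0.  -1.1  1.5] [-0.3  0.7  0.1]
bar_grip 0.71 [323.6 189.8] [ 571.5 -126.1  134. ]
bar_grip 0.43 [132.7 301.3] [473.5  19.9 134. ]
ball_grip 0.95 [322.1  98.5] [ 631.9 -121.9  134. ]
post 0.77 [274.5 258.5] [506.3 -89.3 115. ]
post 0.56 [265.   19.9] [679.3 -82.4 115. ]
gate_hinge 0.69 [264.6  16.7] [681.1 -82.1 115. ]
cage 0.72 [354.8 142.2] [ 592.6 -161.8    0. ]
cage 0.42 [ 32.8 308.4] [358.1 243.3   0. ]
scene bar_grip 0.86 [286.9 165.3] [ 573.3 -112.1  134. ]
scene ball_grip 0.46 [270.9 174. ] [ 633. -119.  134.]
scene post 0.66 [400.8 249.7] [519.4 328.  115. ]
scene gate_hinge 0.7 [269.8 193.1] [674.3 -75.7 115. ]
top ball_grip 0.47 [361.8 185.3] [ 619.4 -112.9  134. ]
top gate_hinge 0.57 [353.3 168.4] [681.8 -83.7 115. ]
tool y angle -87.29240331541165
```

View pics/w6.png

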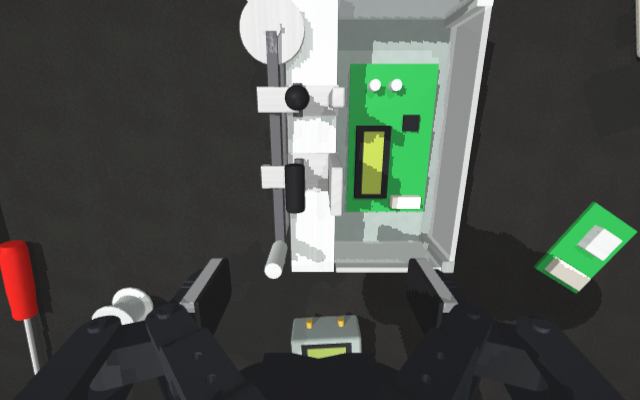

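Both views agree at z=134 within about 2 mm: bar grip (571.5,-126), ball grip (632,-122), post (506,-89), hinge (681,-82), cage yaw ≈2.5°. Going down over the bar catch.

Request:
{"method": "servo_tool", "body": {
  "increments": [
    [1,0.012,0.0025,0.02,0,0,0],
    [1,0.024,0.0045,0.05,0,0,0],
    [1,0.024,0.0045,0.072,0,0,0],
    [1,0.024,0.0045,0.082,0,0,0],
    [1,0.024,0.0045,0.082,0,0,0],
    [1,0.024,0.0045,0.082,0,0,0]
  ]
}}

```text
clock: 10.22
position: [572.1, -126.5, 134.6]
ee_rot: [1.0, 0.023, 0.001, 0.0]
contact_force: [1.1, -1.3, 0.2]
gripper_width: 85.2
grasp_force: 0.0
```

```bash
python3 - <<'E'
from h import *
s=arm.read_state();print(s["position"],s["contact_force"],s["clock"])
w=cam("wrist");save(w,"w7.png")
E
```

```text
[ 572.1339302  -126.45076517  134.64310217] [ 1.1451917  -1.34133831  0.19511102] 10.225
```

View pics/w7.png

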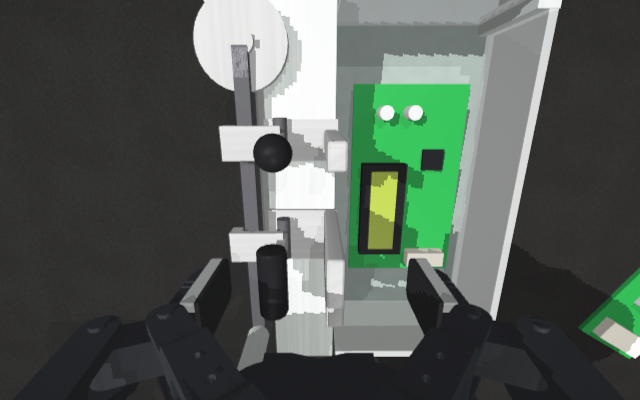

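The bar (272,283) and its tab (336,280) stand between the open pads at (215,290) and (425,290). Squeezing.

Request:
{"method": "servo_tool", "body": {
  "increments": [
    [0.85,0,0,0,0,0,0],
    [0.7,0,0,0,0,0,0],
    [0.6,0,0,0,0,0,0],
    [0.5,0,0,0,0,0,0],
    [0.42,0,0,0,0,0,0],
    [0.36,0,0,0,0,0,0],
    [0.3,0,0,0,0,0,0],
    [0.27,0,0,0,0,0,0],
    [0.25,0,0,0,0,0,0],
    [0.25,0,0,0,0,0,0]
  ]
}}

```text
clock: 11.52
position: [572.1, -125.3, 134.4]
ee_rot: [1.0, 0.023, 0.001, -0.001]
contact_force: [-1.2, 7.6, 6.0]
gripper_width: 24.0
grasp_force: 58.4
```

Width is 24 mm with 58 N on the pads, so the bar catch is against its stop. Release, hop over to the ball catch.

Request:
{"method": "servo_tool", "body": {
  "increments": [
    [0.5,0,0,0,0,0,0],
    [1,0,0,0,0,0,0],
    [1,0,0,0,0,0,0],
    [1,0,0,0,0,0,0],
    [1,0,0,-0.03,0,0,0],
    [1,0.02,0,-0.035,0,0,0],
    [1,0.06,-0.001,-0.035,0,0,0],
    [1,0.06,-0.001,-0.02,0,0,0],
    [1,0.06,-0.001,0,0,0,0],
    [1,0.06,-0.001,0,0,0,0]
  ]
}}

```text
clock: 12.78
position: [629.3, -122.7, 131.0]
ee_rot: [1.0, 0.023, -0.003, -0.0]
contact_force: [-0.2, 0.8, 0.2]
gripper_width: 85.6
grasp_force: 0.0
```

```bash
python3 - <<'E'
from h import *
s=arm.read_state();print(s["position"],s["contact_force"],s["clock"],s["gripper_width"])
w=cam("wrist");save(w,"w8.png")
E
```

```text
[ 629.27510866 -122.74862423  130.976433  ] [-0.20912539  0.83043787  0.18406482] 12.775 85.6090115931059
```

View pics/w8.png

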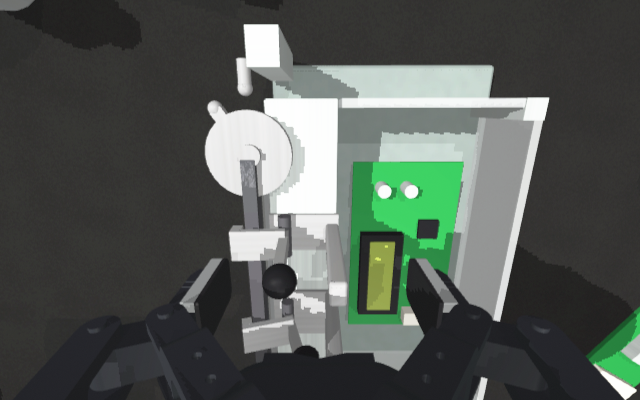

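The ball knob (280,281) and narrow tab (337,290) are between the pads. Squeezing.

Request:
{"method": "servo_tool", "body": {
  "increments": [
    [1,0,0,0,0,0,0],
    [0.85,0,0,0,0,0,0],
    [0.7,0,0,0,0,0,0],
    [0.6,0,0,0,0,0,0],
    [0.5,0,0,0,0,0,0],
    [0.42,0,0,0,0,0,0],
    [0.36,0,0,0,0,0,0],
    [0.3,0,0,0,0,0,0],
    [0.27,0,0,0,0,0,0],
    [0.25,0,0,0,0,0,0],
    [0.25,0,0,0,0,0,0]
  ]
}}

```text
clock: 14.2
position: [632.0, -122.6, 134.3]
ee_rot: [1.0, 0.023, 0.001, -0.0]
contact_force: [0.1, 3.7, 4.8]
gripper_width: 23.4
grasp_force: 58.3
```

Width 23.4 mm with 58 N: ball catch home. Now to above the post.

Request:
{"method": "servo_tool", "body": {
  "increments": [
    [0.5,0,0,0,0,0,0],
    [1,0,0,0,0,0,0],
    [1,0,0,0,0,0,0],
    [1,0,0,0,0,0,0],
    [1,0,0,-0.04,0,0,0],
    [1,-0.03,-0.01,-0.055,0,0,0],
    [1,-0.08,-0.025,-0.055,0,0,0],
    [1,-0.124,-0.0395,-0.055,0,0,0],
    [1,-0.124,-0.0395,-0.055,0,0,0],
    [1,-0.124,-0.0395,-0.055,0,0,0]
  ]
}}

```text
clock: 15.45
position: [506.5, -89.0, 189.2]
ee_rot: [1.0, 0.023, 0.001, 0.0]
contact_force: [0.0, -0.8, -0.2]
gripper_width: 85.1
grasp_force: 0.0
```

```bash
cat > s3.py <<'E'
from cage import *
save(w,"w9.png")
E
python3 s3.py
```

```text
[506.5 -89.  189.2] 15.45 [ 0.1  0.3 -0.4  0.  -1.   1.5] [ 0.  -0.8 -0.2]
bar_grip 0.64 [382.8 134.5] [ 571.9 -123.9  134. ]
ball_grip 0.94 [390.   17.3] [ 631.3 -121.1  134. ]
ball_grip 0.52 [ 31.7 294. ] [455.2 103.  134. ]
post 0.81 [315.5 225.7] [506.4 -87.7 115. ]
post 0.5 [140.8 287.5] [451.   40.4 115. ]
cage 0.9 [398.1 103.6] [ 593.3 -164.     0. ]
cage 0.33 [ 34.6 296. ] [356.3 241.8   0. ]
```

View pics/w9.png

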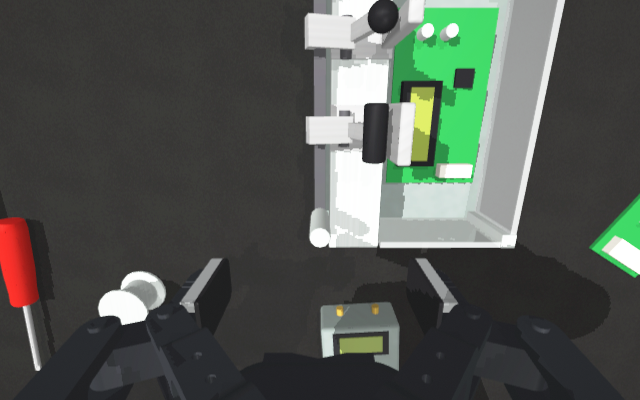

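Both catches are visibly squeezed: the bar sits against its tab at (375,133) and (402,133). The post (320,235) is centred between the pads. Descending and gripping.

Request:
{"method": "servo_tool", "body": {
  "increments": [
    [1,0,-0.001,0.03,0,0,0],
    [1,0,-0.001,0.06,0,0,0],
    [1,0,-0.001,0.071,0,0,0],
    [1,0,-0.001,0.071,0,0,0],
    [0.6,0,-0.001,0.071,0,0,0],
    [0.3,0,-0.001,0.071,0,0,0],
    [0.15,0,-0.001,0.071,0,0,0],
    [0,0,-0.001,0.071,0,0,0],
    [0,0,-0.001,0.071,0,0,0],
    [0,0,-0.001,0.071,0,0,0]
  ]
}}

```text
clock: 17.0
position: [505.8, -88.1, 118.0]
ee_rot: [1.0, 0.023, 0.0, 0.0]
contact_force: [-1.1, -1.4, 5.3]
gripper_width: 12.6
grasp_force: 58.4
```

```bash
python3 - <<'E'
from h import *
np.set_printoptions(precision=4,suppress=True)
s=arm.read_state();print(s["position"],s["contact_force"],s["clock"],s["gripper_width"])
M=R.from_quat(s["ee_rot"]).as_matrix()
h=np.array([681.5,-82.]);p=s["position"][:2];v=(p-h);v*=175/np.linalg.norm(v);hh=p-v;print("hinge",hh)
for th in np.arange(.1,1.65,.1):
    c,q=np.cos(-th),np.sin(-th);t=hh+np.array([[c,-q],[q,c]])@v
    print(round(th,2),t.round(),(M.T@np.r_[t-p,0])[:2]/1000)
E
```

```text
[505.7533 -88.0655 117.9753] [-1.1167 -1.4253  5.262 ] 17.0 12.577035863209758
hinge [680.6492 -82.0294]
0.1 [506. -71.] [ 0.0011 -0.0175]
0.2 [508. -53.] [ 0.0039 -0.0347]
0.3 [512. -36.] [ 0.0084 -0.0516]
0.4 [517. -19.] [ 0.0146 -0.068 ]
0.5 [524.  -3.] [ 0.0224 -0.0836]
0.6 [533.  12.] [ 0.0317 -0.0984]
0.7 [543.  26.] [ 0.0425 -0.1122]
0.8 [554.  39.] [ 0.0546 -0.1249]
0.9 [567.  51.] [ 0.0679 -0.1363]
1.0 [581.  62.] [ 0.0822 -0.1463]
1.1 [596.  71.] [ 0.0975 -0.1548]
1.2 [612.  79.] [ 0.1135 -0.1618]
1.3 [628.  85.] [ 0.1302 -0.1671]
1.4 [645.  89.] [ 0.1473 -0.1707]
1.5 [662.  92.] [ 0.1647 -0.1726]
1.6 [680.  93.] [ 0.1822 -0.1728]
```

Post gripped at 12.6 mm with 58 N. Swinging along the arc, the first part through the detent.

Request:
{"method": "servo_tool", "body": {
  "increments": [
    [0,0.0003,-0.009,0,0,0,0],
    [0,0.001,-0.0175,0,0,0,0],
    [0,0.004,-0.0347,0,0,0,0],
    [0,0.0084,-0.0516,0,0,0,0],
    [0,0.0146,-0.068,0,0,0,0],
    [0,0.0224,-0.0836,0,0,0,0],
    [0,0.0317,-0.0984,0,0,0,0],
    [0,0.0425,-0.1122,0,0,0,0],
    [0,0.0546,-0.1249,0,0,0,0],
    [0,0.0679,-0.1363,0,0,0,0],
    [0,0.0679,-0.1363,0,0,0,0]
  ]
}}

```text
clock: 18.38
position: [568.5, 52.9, 117.9]
ee_rot: [1.0, 0.024, 0.001, -0.0]
contact_force: [-1.2, -0.3, 6.9]
gripper_width: 12.6
grasp_force: 58.8
```

Request:
{"method": "servo_tool", "body": {
  "increments": [
    [0,0.0143,-0.01,0,0,0,0],
    [0,0.0296,-0.0185,0,0,0,0],
    [0,0.0456,-0.0255,0,0,0,0],
    [0,0.0623,-0.0308,0,0,0,0],
    [0,0.0794,-0.0344,0,0,0,0],
    [0,0.0968,-0.0363,0,0,0,0],
    [0,0.109,-0.0365,0,0,0,0],
    [0,0.109,-0.0365,0,0,0,0],
    [0,0.109,-0.0365,0,0,0,0],
    [0,0.109,-0.0365,0,0,0,0]
  ]
}}

```text
clock: 19.62
position: [674.4, 93.5, 118.0]
ee_rot: [1.0, 0.023, 0.0, -0.0]
contact_force: [-1.2, -0.6, 5.5]
gripper_width: 12.7
grasp_force: 58.9
```

```bash
python3 - <<'E'
from h import *
s=arm.read_state();print(s["position"],s["contact_force"],s["clock"],s["gripper_width"])
a=cam("scene");b=cam("top")
print([ (r["p"],atz(a,r["centre"],0)) for t in("spool","bottle","driver") for r in arm.spot_point("scene",t)[:1]])
k=lambda c,x,y:cv2.resize(c[0][y-70:y+70,x-90:x+90],(720,560),interpolation=cv2.INTER_CUBIC)
cv2.imwrite("pics/f.png",k(a,280,180)[:,:,::-1])
E
```

```text
[674.43131747  93.49788186 117.98254694] [-1.15076892 -0.62921322  5.54788368] 19.625 12.718618527578837
[(0.83, array([354.94414611, 236.85026533,   0.        ]))]
```

View pics/f.png

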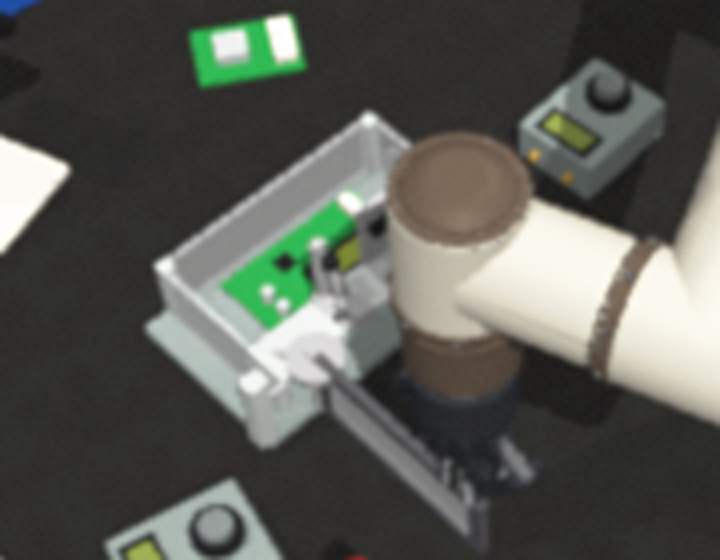

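The gate stands square to the cage, from (320,365) to (480,530), and the gripper holds the post. Handing in.

```bash
python3 -c "
from bench import arm
print(arm.job_done())"
```

```text
the job is handed in; nothing more can be done
None
```

I pressed and released the left console's button, squeezed the bar catch and then the ball catch home, and handed in at about 20 s with the gate about square (≈1.57 rad) and the post still gripped; no verdict came back, I viewed 12 pictures against the limit of 10, and I did not re-check every loose item at the end.

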